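Lengthen the telescopic instrument rest by one hole

ROBOT

A 6-joint arm with a two-finger parallel gripper is mounted at the origin on a cart in front of the work surface, level with it; the furniture and walls round the work are solid. World frame = base frame: x ahead of the robot, y to its left, z up, the work surface at z = 0. Lengths are in m, angles in rad, forces in N, time in s.
With the tool pointing down it reaches from about 0.425 to 0.95 m from the base axis. Payload 3.5 kg.
Tool frame: the origin (TCP) lies between the finger pads; the fingertips stand 19 mm ahead of it and the grasp point (between the pads) is the TCP (ctrl.nose_length is the distance from the TCP to the fingertips, in m); z points along the fingers, y is the line along which they close (so a half turn about z gives the same grasp; the last joint's range is limited). The gripper opens to 85 mm and grips with 20 to 120 N. Pads are 22 mm wide; open, the fingers measure 114 mm over their backs; the gripper's body (76 mm by 85 mm) begins 54 mm behind the grasp point. The pads swing forward as they close: fully open they stand 13 mm farther back than shut.
Start: joints at [1.089, 0.286, 1.577, -0, 1.279, -0.15], TCP at [0.22, 0.638, 0.222] pointing down, gripper open.
Joint ranges: [-2.77, 2.77], [-0.9, 2.22], [0.21, 2.48], [-1.53, 4.67], [0.24, 2.81], [-2.84, 2.84]. Speed limits (rad/s): [2.79, 2.79, 3.14, 3.14, 3.14, 3.14].

INTERFACE

Orientations are given as a unit quaternion [x, y, z, w].
In Python, from plant import ctrl gives the robot as it stands.
- The arm moves only by the tool apply_moves, never from a script. Its argument "series" is a list of rows, each a list of 6 numbers: the shift along the world's x, y, z scaled (see below), then the turn, a rotation vector about the world's x, y, z scaled (see below). A call has 1 to 20 rows; each row is the pose to reach, as a shift and turn from the pose commanded when the call began; what a row does not reach only later rows make up. The controller multiplies each number of a shift by 0.8 m and each number of a turn by 45 degrees. A row lasts 1/8 s, in which the tool goes at most 62.5 mm and 10.7 degrees, less where a joint would pass 70% of its speed; a pose out of reach is approached as far as the arm can. A call with a number of a shift or a turn outside -1 to 1 is refused whole. A call with a gripper value outside its range is refused whole. "jaw" is the opening, from 0 (shut) to 1 (fully open), set as the call begins (left out, the last holds). The fingers move at their own pace and stop on an object; "squeeze" is the grip in N (left out, the last holds). Time passes only in rows, so rows that repeat a pose let the fingers close. It gives the time, the measured TCP pose, the force, the opening and the grip force at its end, in the units of the state.
- ctrl.get_state(): the state, without advancing time (a new reading comes with each control period).
- ctrl.read_camera(name): name is "side" or "top" or "wrist"; returns the picture (384x512x3 uint8, red, green, blue); there is no depth.
- ctrl.get_calibration(name): a dict with "fx", "fy", "cx", "cy" (pixels), "xyz" and "orientation" of the camera in the world; the wrist camera has in their place "hand_eye" (4x4, takes a point from camera to tool coordinates, whose origin is the TCP and whose axes are the flange's). Camera axes: x right, y up, looking along -z (the intrinsics and any distortion apply to the point x, -y, -z); pixel columns grow to the right and rows downward; lengths in m; the calibration is good to about 2 mm. A picture is of the moment at which its call begins: read the wrist's pose just before it. get_calibration takes no time and is no camera call.
- ctrl.sign_off(): hands the job in; it is judged then, once.
Trained networks look in the newest picture that a camera, given by its name, has taken for a name from the list of things; names that differ only in an ending like _2 or _b are one class to them, and where a whole thing is asked for, a point or a joint stands for the part that bears it (a point fixed in the world has none). Each returns a list of dicts, best first, with "p" (0 to 1); they miss things now and then, are a little off and sometimes report something else, mostly with a low value. They report only what shows in the picture. A call takes as long as a camera call.
- ctrl.boxes_of(thing, camera): "xy" ([column, row] as shares, 0 to 1, of the picture: columns of its width, rows of its height, amid what is visible of it).
- ctrl.silhouettes(thing, camera): "pixels" (384x512 bool, what is visible of it) and "xy" ([column, row] as shares, 0 to 1, of the picture: columns of its width, rows of its height, amid what is visible of it).
The state is a dict: "time": time; "qpos": joint angles; "dq": joint speeds; "joint_efforts": joint torques, N m; "eef_pos": TCP position; "tcp_rot": TCP orientation; "contact_force": force on the tool from outside, world axes, zero at the start; "wrist_torque": the same for the moment, N m; "opening": opening from 0.0 (shut) to 1.0 (fully open); "finger_force": force on a finger pad.
Only numpy, scipy, OpenCV 4.12 (cv2) and the standard library are available. Lean on these libraries where they do the work, as an engineer would, in place of code of your own. Each camera call takes 0.05 s, during which the arm holds its last target. There are 200 camera calls.

TASK

Lengthen the telescopic instrument rest by one hole: squeeze its spring button flush with the outer square tube, slide that tube gently out, away from the post, and stop when the button snaps out through the next hole by itself. Do not force the tube against the locked button, do not crush the tube, and leave the other things on the worktop where they are; let go at the end.

Things in the scene. Friction and masses are not known exactly. Their poses are not given: they have to be found in the camera images.
- stand: Fixed stand of the rest: grey foot plate 80 x 310 mm, top 11 mm up; grey post at its +y end (y = +150 mm) holding a level steel inner tube, 25 mm square, along y, axis 65 mm up. The black forks on post and tube end reach up to 122 mm. Origin: on the worktop under the button. +x: the back; the button side is -x. The outer tube slides towards -y. Yaw within 13 degrees of 0.
- outer_tube (a joint): Slide of the outer aluminium tube (30 mm square, 193 mm long) over the inner one. 0 m at the start, grows as it comes out towards the stand's -y. The next hole is in a thin dark plate on the tube's front, set by hand: it meets the button after 50 to 86 mm, where exactly must be felt. There the button locks the tube both ways, with 1 mm of play. Sliding friction about 5 N.
- snap_button (a joint): Spring button, steel dome 12 mm across on the inner tube, through a hole in the outer tube's front (-x). 0: stands out 4.2 mm, tube locked; 0.0042 m: flush; 0.0062: under the 2 mm tube wall. Spring 2.4 N out, 5 N flush. Once flush, a pull of 10 to 18 N, friction included, brings it under the wall edge; it stays in until a hole comes. Locked, it is damaged if the tube is forced against it with over 18 N.
- press_point (a point): Centre of the first hole, on the front (-x) face of the outer tube, 65 mm up; moves with the tube. At the start the button sticks out here. The tube is 30 mm deep from here to its back face, free for fingers on both sides; its thin wall dents if a finger squeezes over 40 N. The next hole is 50 to 86 mm further towards the post; fingers squeezing here do not cover it.
- button_tip (a point): Tip of the button's dome, on its axis, 65 mm up; moves only in and out along the stand's x axis.
- tube_end (a point): Centre of the outer end face of the outer tube's black end cap, 95 mm from the first hole, 65 mm up; the fork stands on the cap, 2 to 12 mm from this face.
- vial_a: Bystander: small clear vial with white cap, 27 mm wide, 66 mm high, in front of the rest beside its moving end. Origin under its centre.
- marker_a: Bystander: felt marker 124 mm long, lying in front of the rest beside the post. Origin under its middle.
- pipette_a: Bystander: white pipette 235 mm long, lying flat close behind the foot plate, up to 28 mm high. Origin under its middle.
- beaker_a: Bystander: empty glass beaker, 54 mm wide, 70 mm high, to the left. Origin under its centre.
- cup_a: Bystander: sample cup with white lid, 62 mm wide, 69 mm high, to the right behind the rest. Origin under its centre.
- screwdriver_a: Bystander: screwdriver 175 mm long, lying to the right of the rest. Origin under its middle.

How it is judged:
On the way, in this order (a step that is already met when the one before it is completed fails the run):
1. the button is pressed flush while the tube is still at its first hole (value of joint snap_button above 0.003 m and value of joint outer_tube below 0.004 m), for 0.05 s.
2. the tube slides out with the button held under its wall (value of joint snap_button above 0.0045 m and value of joint outer_tube above 0.012 m), for 0.05 s.
At the end, for the whole second after the job is handed in: The button stands out of the next hole again (pressed in by less than 1.2 mm), the outer tube is out by one hole (48 to 88 mm, depending on where that hole is) (value of joint snap_button below 0.0012 m and value of joint outer_tube between 0.048 and 0.088 m); the robot touches nothing.
It fails at once if the tube is forced against the button with more than 18 N (contact force between snap_button and outer_tube above 18 N).
It fails at once if the tube is squeezed with more than 85 N, both fingers together (contact force between the fingers and outer_tube above 85 N).
It fails at once if a bystander is moved by more than 20 mm (distance of any of vial_a, marker_a, pipette_a, beaker_a, cup_a, screwdriver_a from where it was at the start of the episode above 0.02 m).
It also fails if it takes over 38 s, if anything falls off the work surface, if the arm or the gripper's body presses on something with over 40 N, if the wrist force passes 120 N, or if a joint passes its speed limit or range.

## Working session

There is one attempt and no reset: what is moved stays moved. The work goes in short steps, Python scripts to look and compute and a tool call to move; the robot and the scene stay as the last step left them, time stands still between calls to the robot, and variables do not carry over. Pictures are saved under pics/ and viewed, at most 10 in all, crops included, and the job is handed in when it is done.

Besides the shell and the picture viewer there is one more tool, called after ">>>" as a command line: name --pt "numbers of a row" for each row, then --argument value for the rest. apply_moves: Moves the arm, as the interface text tells. Shifts and turns lie within -1 to 1; 1 stands for 0.8 m of shift or 45 degrees of turn. Its arguments: {"type":"object","properties":{"series":{"type":"array"},"jaw":{"type":"number"},"squeeze":{"type":"number"}},"required":["series"]}

```bash
ls; mkdir -p pics
cat > h.py <<'E'
from plant import ctrl
import numpy as np, cv2
from scipy.spatial.transform import Rotation as R
def cal(n):
    c=ctrl.get_calibration(n)
    if 'hand_eye' in c:
        s=ctrl.get_state(); T=np.eye(4);T[:3,:3]=R.from_quat(s['tcp_rot']).as_matrix();T[:3,3]=s['eef_pos']
        W=T@np.array(c['hand_eye']); return c,W[:3,:3],W[:3,3]
    return c,R.from_quat(c['orientation']).as_matrix(),np.array(c['xyz'])
def ray(n,u,v):
    c,M,p=cal(n); d=M@np.array([(u-c['cx'])/c['fx'],-(v-c['cy'])/c['fy'],-1]); return p,d
def at_z(n,u,v,z):
    p,d=ray(n,u,v); return p+d*(z-p[2])/d[2]
def proj(n,P):
    c,M,p=cal(n); q=M.T@(np.array(P)-p); return np.array([c['cx']-c['fx']*q[0]/q[2],c['cy']+c['fy']*q[1]/q[2]])
E
python3 - <<'E'
from h import *
print(ctrl.get_state())
for n in('top','side','wrist'):
    print(n,ctrl.get_calibration(n))
    im=ctrl.read_camera(n); cv2.imwrite(f'pics/{n}0.png',im[...,::-1])
    for t in['press_point','button_tip','tube_end','stand','vial_a','marker_a','pipette_a']:
        r=ctrl.boxes_of(t,n)
        if r: 
            u,v=r[0]['xy'][0]*512,r[0]['xy'][1]*384
            print(t,round(r[0]['p'],2),round(u,1),round(v,1),at_z(n,u,v,.065 if t in('press_point','button_tip','tube_end') else 0.02).round(3))
E
```

```text
pics
{'time': 0.0, 'qpos': array([ 1.08898453e+00,  2.87219331e-01,  1.57818453e+00, -6.40366750e-06,
        1.27856473e+00, -1.50028146e-01]), 'dq': array([-0.00105853,  0.00066992, -0.00016053, -0.00010297, -0.00085145,
       -0.00015028]), 'joint_efforts': array([-1.79548508e-03, -4.05982232e+01, -2.92621726e+01, -2.65423305e-04,
        5.94316400e-03, -2.35187283e-07]), 'eef_pos': array([0.21954284, 0.63758537, 0.22020733]), 'tcp_rot': array([ 1.65130948e-01,  9.86270936e-01, -1.13012875e-03, -3.66177678e-04]), 'contact_force': array([-0.17410766,  0.50887131,  0.60727393]), 'wrist_torque': array([-0.0011665 ,  0.01336833,  0.01223475]), 'finger_force': 0.0, 'opening': 1.000247468703056}
top {'fx': 376.17762441850687, 'fy': 376.17762441850687, 'cx': 253.39350084562312, 'cy': 192.63332088077937, 'xyz': array([ 0.39537359, -0.06905856,  1.19634867]), 'orientation': array([-0.03857553,  0.04208523,  0.70978062, -0.70210557])}
press_point 0.67 267.9 203.3 [ 0.492 -0.119  0.065]
tube_end 0.7 268.5 203.7 [ 0.491 -0.121  0.065]
stand 0.56 261.1 205.7 [ 0.489 -0.099  0.02 ]
marker_a 0
[... 380 characters left out ...]
ube_end 0.75 251.4 213.9 [ 0.495 -0.124  0.065]
stand 0.8 246.8 227.6 [ 0.482 -0.125  0.02 ]
vial_a 0.53 231.8 272.3 [ 0.44  -0.249  0.02 ]
marker_a 0.67 222.5 209.2 [ 0.426 -0.055  0.02 ]
pipette_a 0.96 272.1 215.8 [ 0.548 -0.093  0.02 ]
wrist {'fx': 331.5186899500621, 'fy': 331.5186899500621, 'cx': 253.8279807475431, 'cy': 188.83267445351962, 'hand_eye': array([[-3.01034494e-05,  9.56572670e-01,  2.91493954e-01,
         7.40017528e-02],
       [ 9.99999990e-01,  6.90087721e-05, -1.23187654e-04,
         1.67493115e-04],
       [-1.37953583e-04,  2.91493948e-01, -9.56572663e-01,
        -1.52213722e-01],
       [ 0.00000000e+00,  0.00000000e+00,  0.00000000e+00,
         1.00000000e+00]])}
```

Run:
```python
import cv2
a=cv2.imread('pics/top0.png')[150:270,180:340]; b=cv2.imread('pics/side0.png')[150:300,180:340]
cv2.imwrite('pics/topc.png',cv2.resize(a,None,fx=5,fy=5,interpolation=cv2.INTER_CUBIC))
cv2.imwrite('pics/sidec.png',cv2.resize(b,None,fx=4,fy=4,interpolation=cv2.INTER_CUBIC))
```

```text
(no output)
```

View pics/topc.png

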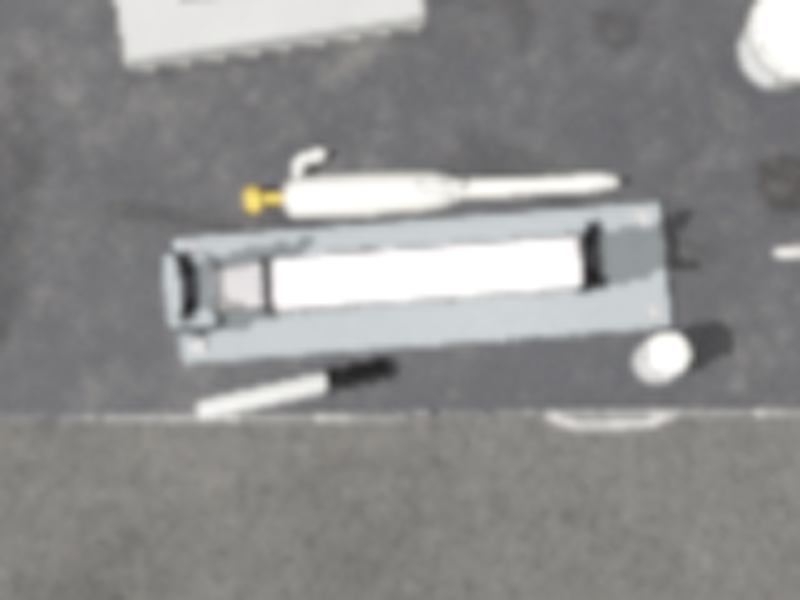

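View pics/sidec.png

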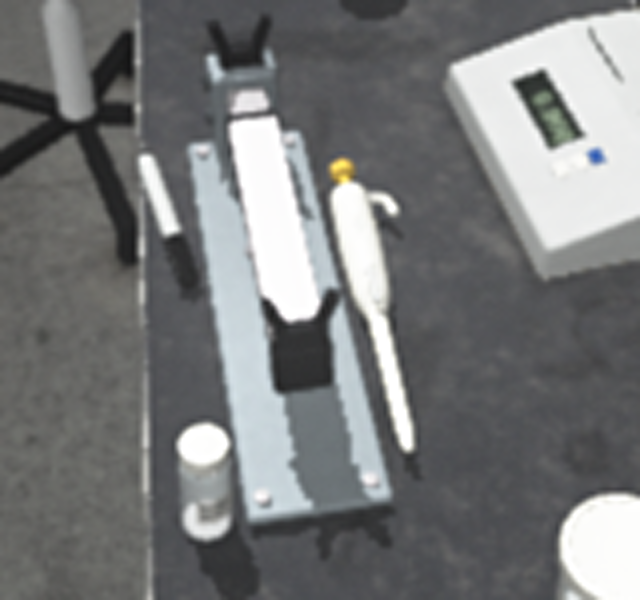

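>>> apply_moves --pt "0.3 -0.48 0.04 0 0 -0.6" --pt "0.3 -0.48 0.04 0 0 -1" --pt "0.3 -0.48 0.04 0 0 -1" --pt "0.3 -0.48 0.04 0 0 -1" --pt "0.3 -0.48 0.04 0 0 -1" --pt "0.3 -0.48 0.04 0 0 -1" --pt "0.3 -0.48 0.04 0 0 -1" --pt "0.331 -0.947 0.04 0 0 -1" --pt "0.331 -0.947 0.04 0 0 -1" --pt "0.331 -0.947 0.04 0 0 -1" --pt "0.331 -0.947 0.04 0 0 -1" --pt "0.331 -0.947 0.04 0 0 -1" --pt "0.331 -0.947 0.04 0 0 -1" --pt "0.331 -0.947 0.04 0 0 -1"

```text
time: 2.95
eef_pos: [0.4846, -0.1227, 0.2538]
tcp_rot: [0.532, 0.847, -0.0, 0.0]
contact_force: [-0.1, 1.0, -0.2]
opening: 0.999
finger_force: 0.0
```

>>> apply_moves --pt "0 0 0 0 0 -0.58" --pt "0 0 0 0 0 -0.58" --pt "0 0 0 0 0 -0.58" --pt "0 0 0 0 0 -0.58"

```text
time: 3.45
eef_pos: [0.4846, -0.1186, 0.2537]
tcp_rot: [0.707, 0.707, 0.0, -0.0]
contact_force: [1.2, -0.4, -0.2]
opening: 1.001
finger_force: 0.0
```

Run:
```python
from h import *
s=ctrl.get_state(); print(s['time'],s['eef_pos'],s['tcp_rot'],s['contact_force'])
im=ctrl.read_camera('wrist'); cv2.imwrite('pics/w1.png',im[...,::-1])
cv2.imwrite('pics/w1b.png',cv2.resize(im[...,::-1],(800,600),interpolation=cv2.INTER_CUBIC))
for t in['press_point','stand','vial_a']:
    for r in ctrl.silhouettes(t,'wrist')[:1]:
        m=r['pixels'].astype(np.uint8); 
        print(t,r['p'],np.array(r['xy'])*[512,384],cv2.minAreaRect(cv2.findNonZero(m)),[at_z('wrist',*q,0.08).round(4) for q in cv2.boxPoints(cv2.minAreaRect(cv2.findNonZero(m)))])
```

```text
3.45 [ 0.48464897 -0.11855042  0.25365992] [ 7.07079203e-01  7.07134335e-01  1.38163438e-04 -1.13403279e-04] [ 1.15754476 -0.43152149 -0.16932171]
press_point 0.97 [257.4848 147.8016] ((259.0712890625, 155.1237030029297), (216.57188415527344, 41.22370910644531), 87.48619079589844) [array([ 0.4667, -0.0096,  0.08  ]), array([ 0.5041, -0.0081,  0.08  ]), array([ 0.5187, -0.2285,  0.08  ]), array([ 0.4733, -0.2307,  0.08  ])]
stand 0.64 [256.1024 120.1152] ((252.47802734375, 131.2975616455078), (264.9956359863281, 75.21328735351562), 88.21009063720703) [array([0.4473, 0.029 , 0.08  ]), array([0.5131, 0.0308, 0.08  ]), array([ 0.5295, -0.2288,  0.08  ]), array([ 0.4465, -0.2317,  0.08  ])]
vial_a 0.59 [215.296  261.0816] ((216.47593688964844, 261.8763732910156), (22.219562530517578, 41.95988845825195), 10.784297943115234) [array([ 0.4263, -0.2514,  0.08  ]), array([ 0.4372, -0.2007,  0.08  ]), array([ 0.4606, -0.2056,  0.08  ]), array([ 0.4507, -0.2568,  0.08  ])]
```

View pics/w1b.png

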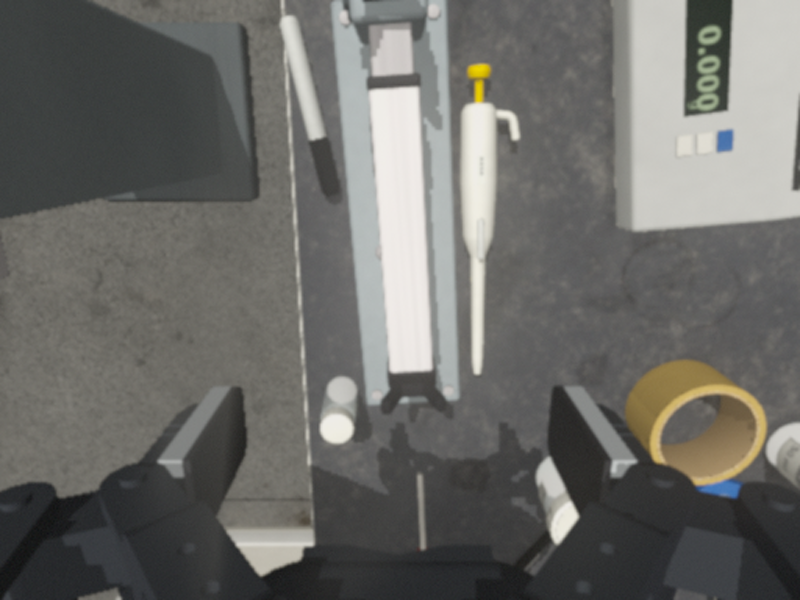

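Run:
```python
import cv2
a=cv2.imread('pics/w1.png')[30:270,210:300]
cv2.imwrite('pics/w1c.png',cv2.resize(a[110:240],None,fx=4.5,fy=4.5,interpolation=cv2.INTER_CUBIC))
from h import *
# tube edges: bright mask per row
g=cv2.cvtColor(cv2.imread('pics/w1.png'),cv2.COLOR_BGR2GRAY).astype(float)
L=[];Rr=[]
for v in range(62,235,6):
    row=np.abs(np.diff(cv2.GaussianBlur(g,(0,0),.8)[v])); d=np.diff(cv2.GaussianBlur(g,(0,0),.8)[v])
    uc=254+ (v-60)*0.047
    l=int(uc-20+np.argmax(d[int(uc-20):int(uc)])); r=int(uc+np.argmin(d[int(uc):int(uc+22)]))
    L.append(at_z('wrist',l+.5,v,.08)[:2]);Rr.append(at_z('wrist',r+.5,v,.08)[:2])
for E in(L,Rr):
    E=np.array(E); p=np.polyfit(E[:,1],E[:,0],1); res=E[:,0]-np.polyval(p,E[:,1]); k=abs(res)<.003; p=np.polyfit(E[k,1],E[k,0],1); print(p,k.sum(),len(k),res[k].std(), np.degrees(np.arctan(-p[0])), np.polyval(p,-.12))
print(at_z('wrist',378/1.5625,250/1.5625,.065), at_z('wrist',412/1.5625,372/1.5625,.08),at_z('wrist',395/1.5625,85/1.5625,.08))
for P in [(.49,-.2,.05)]: print(proj('wrist',P))
```

```text
[-0.06118623  0.46769741] 29 29 0.0002764254734258342 3.501347724727752 0.47503975766523304
[-0.06419627  0.49634422] 29 29 0.00028880114273058786 3.673134839248991 0.5040477739742878
[ 0.47250375 -0.11695115  0.065     ] [ 0.49555279 -0.19938459  0.08      ] [ 0.48409926 -0.01539718  0.08      ]
[258.19290884 227.37420426]
```

View pics/w1c.png

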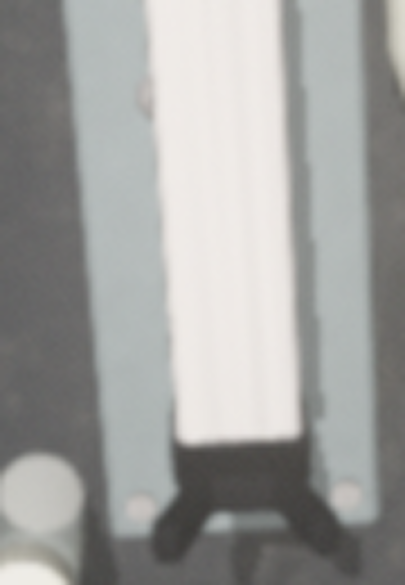

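>>> apply_moves --pt "0.006 0.001 -0.05 0 0 0.08" --pt "0.006 0.001 -0.11 0 0 0.08" --pt "0.006 0.001 -0.16 0 0 0.08" --pt "0.006 0.001 -0.2 0 0 0.08" --pt "0.006 0.001 -0.225 0 0 0.08" --pt "0.006 0.001 -0.238 0 0 0.08" --pt "0.006 0.001 -0.238 0 0 0.08" --pt "0.006 0.001 -0.238 0 0 0.08" --jaw 0.8

```text
time: 4.65
eef_pos: [0.4903, -0.119, 0.0644]
tcp_rot: [0.685, 0.728, 0.0, 0.001]
contact_force: [0.9, 0.4, 0.1]
opening: 0.799
finger_force: 0.0
```

Run:
```python
from h import *
s=ctrl.get_state(); print(s['time'],s['eef_pos'],s['tcp_rot'],s['contact_force'],s['wrist_torque'])
im=ctrl.read_camera('wrist'); cv2.imwrite('pics/w2.png',cv2.resize(im[...,::-1],(800,600),interpolation=cv2.INTER_CUBIC))
print(at_z('top',312.6,221.4,.066))
x=.482+.0627*.118
for y in(-.1175,): print('btn',proj('wrist',(x-.0165,y,.065))*1.5625,'centre',proj('wrist',(x,y,.08))*1.5625)
```

```text
4.65 [ 0.49029546 -0.11897592  0.0643535 ] [6.85180153e-01 7.28372892e-01 3.26480578e-04 9.90299243e-04] [0.93604831 0.39808307 0.14648115] [-0.01155402 -0.03081798  0.01705745]
[ 0.43616036 -0.25206364  0.066     ]
btn [341.0883258  371.57792216] centre [392.14783851 396.87692374]
```

View pics/w2.png

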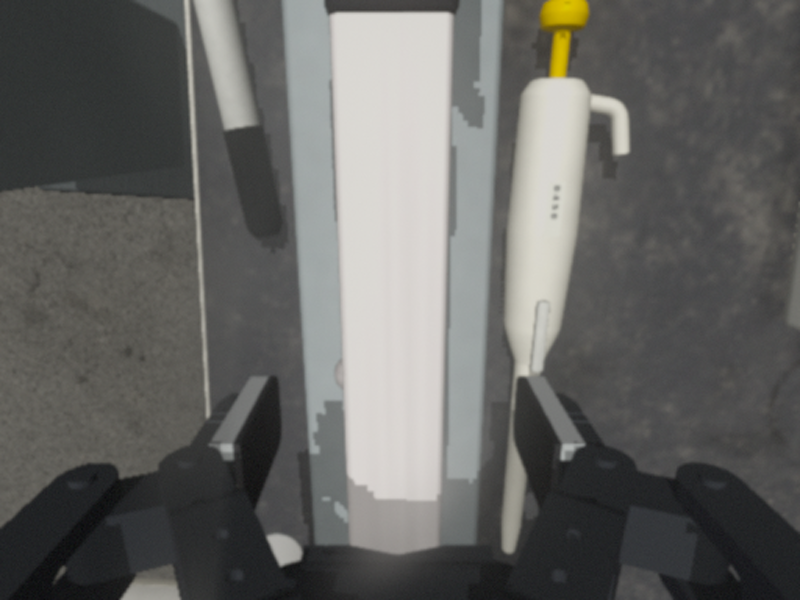

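>>> apply_moves --pt "0 0 0 0 0 0" --pt "0 0 0 0 0 0" --pt "0 0 0 0 0 0" --jaw 0.46 --squeeze 25

```text
time: 5.08
eef_pos: [0.4895, -0.1187, 0.0634]
tcp_rot: [0.685, 0.728, 0.0, 0.0]
contact_force: [-0.6, -0.7, -0.2]
opening: 0.461
finger_force: 0.0
```

>>> apply_moves --pt "0 0 0 0 0 0" --pt "0 0 0 0 0 0" --pt "0 0 0 0 0 0" --pt "0 0 0 0 0 0" --jaw 0.3

```text
time: 5.58
eef_pos: [0.4893, -0.1186, 0.0635]
tcp_rot: [0.685, 0.728, -0.0, -0.0]
contact_force: [-3.7, -0.6, 4.5]
opening: 0.339
finger_force: 26.6
```

>>> apply_moves --pt "0.0 -0.0006 0 0 0 0" --pt "0.0001 -0.0012 0 0 0 0" --pt "0.0001 -0.0018 0 0 0 0" --pt "0.0002 -0.0025 0 0 0 0"

```text
time: 6.08
eef_pos: [0.4893, -0.1194, 0.0634]
tcp_rot: [0.685, 0.728, 0.001, -0.001]
contact_force: [-2.3, 4.8, 5.8]
opening: 0.34
finger_force: 26.8
```

>>> apply_moves --pt "0.0 -0.0006 0 0 0 0" --pt "0.0001 -0.0012 0 0 0 0" --pt "0.0001 -0.0018 0 0 0 0" --pt "0.0002 -0.0025 0 0 0 0"

```text
time: 6.58
eef_pos: [0.4894, -0.1199, 0.0634]
tcp_rot: [0.686, 0.728, 0.002, -0.003]
contact_force: [-2.6, 9.4, 8.0]
opening: 0.342
finger_force: 26.9
```

>>> apply_moves --pt "0.0 -0.0006 0 0 0 0" --pt "0.0001 -0.0012 0 0 0 0" --pt "0.0001 -0.0018 0 0 0 0" --pt "0.0002 -0.0025 0 0 0 0"

```text
time: 7.08
eef_pos: [0.4894, -0.1202, 0.0634]
tcp_rot: [0.686, 0.728, 0.003, -0.004]
contact_force: [-2.8, 15.1, 10.2]
opening: 0.342
finger_force: 27.1
```

>>> apply_moves --pt "0.0 -0.0006 0 0 0 0" --pt "0.0001 -0.0012 0 0 0 0"

```text
time: 7.32
eef_pos: [0.4893, -0.1203, 0.0634]
tcp_rot: [0.686, 0.727, 0.003, -0.005]
contact_force: [-2.8, 18.0, 12.1]
opening: 0.339
finger_force: 27.2
```

>>> apply_moves --pt "0.0 0 0.0012 0 0 0" --pt "0 0 0.0025 0 0 0" --pt "0 0 0.0035 0 0 0"

```text
time: 7.7
eef_pos: [0.4893, -0.1203, 0.0636]
tcp_rot: [0.686, 0.727, 0.004, -0.004]
contact_force: [5.4, 13.9, -7.5]
opening: 0.34
finger_force: 25.3
```

>>> apply_moves --pt "0.0 -0.0006 -0.0007 0 0 0" --pt "0.0 -0.0012 -0.0014 0 0 0" --pt "0 -0.0018 -0.0014 0 0 0"

```text
time: 8.07
eef_pos: [0.4893, -0.1205, 0.0635]
tcp_rot: [0.686, 0.727, 0.005, -0.006]
contact_force: [3.4, 19.9, 3.2]
opening: 0.339
finger_force: 26.4
```

Run:
```python
from h import *
s=ctrl.get_state(); print(s['time'],s['eef_pos'],s['contact_force'],s['wrist_torque'],s['finger_force'],R.from_quat(s['tcp_rot']).as_matrix().round(4))
im=ctrl.read_camera('wrist'); cv2.imwrite('pics/w3f.png',im[...,::-1])
cv2.imwrite('pics/w3.png',cv2.resize(im[150:350,150:360,::-1],None,fx=3,fy=3,interpolation=cv2.INTER_CUBIC)[:600])
```

```text
8.075 [ 0.48929419 -0.12046423  0.06346222] [ 3.39614119 19.94264361  3.21924422] [ 3.30576763 -0.37811442  0.14527573] 26.437631025910378 [[-0.0576  0.9983 -0.0018]
 [ 0.9982  0.0576  0.0142]
 [ 0.0143 -0.001  -0.9999]]
```

View pics/w3.png

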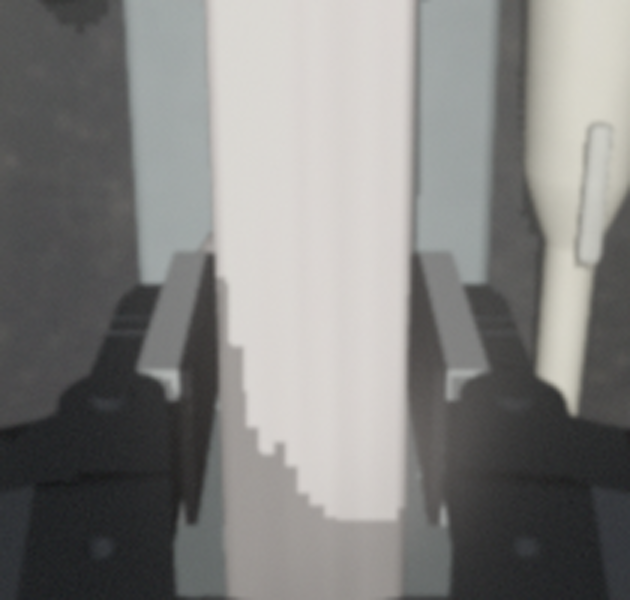

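Run:
```python
from h import *
s=ctrl.get_state();M=R.from_quat(s['tcp_rot']).as_matrix();p=s['eef_pos']
f=lambda q:((proj('wrist',q)-[150,150])*3).round(0)
for ty in(-15,15):
  for tx in(-11,11):
    for tz in(-20,0,19): print(ty,tx,tz,f(p+M@np.array([tx,ty,tz])/1e3))
print('btn',f((.4893-.0165,-.1175,.065)),f((.4893-.0165,-.1115,.065)),f((.4893-.0165,-.1235,.065)))
```

```text
-15 -11 -20 [210. 400.]
-15 -11 0 [221. 334.]
-15 -11 19 [230. 284.]
-15 11 -20 [205. 268.]
-15 11 0 [218. 215.]
-15 11 19 [227. 175.]
15 -11 -20 [407. 400.]
15 -11 0 [396. 334.]
15 -11 19 [388. 284.]
15 11 -20 [411. 268.]
15 11 0 [400. 215.]
15 11 19 [391. 175.]
btn [210. 258.] [211. 225.] [209. 291.]
```

Run:
```python
from h import *
im=ctrl.read_camera('side')[:,:,::-1].copy()
u0,v0=200,160
a=cv2.resize(im[v0:v0+100,u0:u0+100],(600,600),interpolation=cv2.INTER_CUBIC)
s=ctrl.get_state();M=R.from_quat(s['tcp_rot']).as_matrix();p=s['eef_pos']
for ty in(-15,15):
  for tx in(-11,11):
    for tz in(-20,19):
      q=(proj('side',p+M@np.array([tx,ty,tz])/1e3)-[u0,v0]+.5)*6; cv2.circle(a,tuple(int(i) for i in q),3,(0,0,255) if tz>0 else (0,255,0),-1)
cv2.imwrite('pics/s3.png',a)
```

```text
(no output)
```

View pics/s3.png

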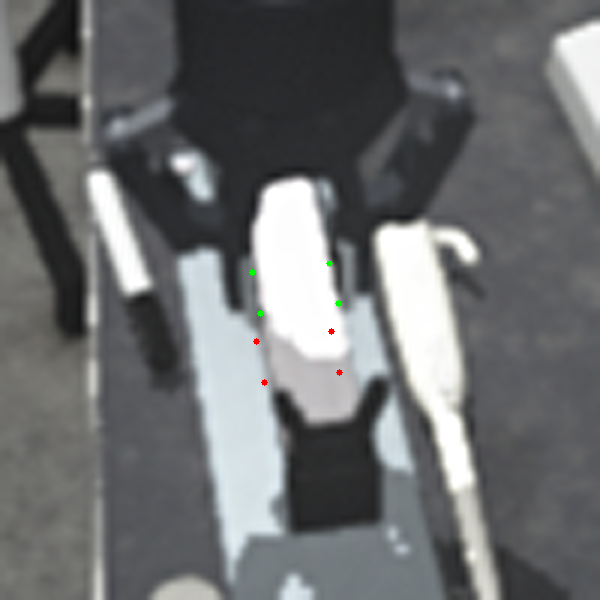

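Run:
```python
from h import *
print(ctrl.nose_length, ctrl.get_state()['eef_pos'])
for z in(.045,.055,.065,.07,.075,.08,.085,.09):
    a=at_z('wrist',150+175/3,150+252/3,z); b=at_z('side',200+235/6,160+308/6,z); c=at_z('side',200+360/6,160+290/6,z); print(z,a[:2].round(4),b[:2].round(4),c[:2].round(4))
c=ctrl.get_calibration('wrist');he=np.array(c['hand_eye'])
# w2: TCP pose
p=np.array([.49029546,-.11897592,.0643535]);M=R.from_quat([6.85180153e-01,7.28372892e-01,3.26e-4,9.9e-4]).as_matrix()
def pr(P,dz=0):
    q=he[:3,:3].T@(M.T@(np.array(P)-p-[0,0,dz])-he[:3,3]); return np.array([c['cx']-c['fx']*q[0]/q[2],c['cy']+c['fy']*q[1]/q[2]])*1.5625
for dz in(0,.01,.02):
  for y in(-.03,-.1175): print(dz,y,[pr((.482-.0627*y+s,y,.08),dz).round(1) for s in(-.015,.015)])
```

```text
0.019 [ 0.48931024 -0.12047631  0.06347053]
0.045 [ 0.4645 -0.1258] [ 0.4673 -0.0927] [ 0.5186 -0.0885]
0.055 [ 0.4657 -0.1212] [ 0.4672 -0.1025] [ 0.5177 -0.0984]
0.065 [ 0.467  -0.1167] [ 0.467  -0.1123] [ 0.5167 -0.1083]
0.07 [ 0.4676 -0.1145] [ 0.467  -0.1172] [ 0.5162 -0.1133]
0.075 [ 0.4682 -0.1122] [ 0.4669 -0.1222] [ 0.5157 -0.1182]
0.08 [ 0.4688 -0.11  ] [ 0.4668 -0.1271] [ 0.5152 -0.1232]
0.085 [ 0.4694 -0.1077] [ 0.4668 -0.132 ] [ 0.5147 -0.1281]
0.09 [ 0.4701 -0.1054] [ 0.4667 -0.1369] [ 0.5142 -0.1331]
0 -0.03 [array([329.2,  69.9]), array([452. ,  78.1])]
0 -0.1175 [array([341.1, 394.4]), array([443.2, 399.9])]
0.01 -0.03 [array([333.9,  74.6]), array([448.1,  82.2])]
0.01 -0.1175 [array([344.3, 379.1]), array([440.4, 384.4])]
0.02 -0.03 [array([338. ,  78.7]), array([444.7,  85.7])]
0.02 -0.1175 [array([347.2, 365.5]), array([437.9, 370.5])]
```

>>> apply_moves --pt "0 0.003 0 0 0 0" --pt "-0.0005 0.006 0 0 0 0" --pt "-0.0007 0.009 0 0 0 0" --pt "-0.0007 0.0105 -0.002 0 0 0"

```text
time: 8.68
eef_pos: [0.4894, -0.1195, 0.0635]
tcp_rot: [0.685, 0.729, -0.001, 0.0]
contact_force: [-2.5, -3.2, 4.2]
opening: 0.34
finger_force: 26.7
```

>>> apply_moves --pt "0 0 0 0 0 0" --pt "0 0.001 0 0 0 0" --pt "0 0.0015 0 0 0 0" --pt "0 0.0015 0 0 0 0" --pt "0 0.0015 0 0 0 0" --jaw 0.6

```text
time: 9.3
eef_pos: [0.4895, -0.1174, 0.0634]
tcp_rot: [0.685, 0.728, 0.0, 0.0]
contact_force: [0.5, 0.5, 0.1]
opening: 0.603
finger_force: 0.0
```

Run:
```python
from h import *
s=ctrl.get_state(); print(s['time'],s['eef_pos'],s['contact_force'])
im=ctrl.read_camera('side')[:,:,::-1].copy()
jm=ctrl.read_camera('wrist')[:,:,::-1].copy()
u0,v0=210,165
a=cv2.resize(im[v0:v0+75,u0:u0+50],(400,600),interpolation=cv2.INTER_CUBIC)
b=cv2.resize(jm[200:320,140:220],(400,600),interpolation=cv2.INTER_CUBIC)
cv2.imwrite('pics/sw4.png',np.hstack([a,b]))
```

```text
9.3 [ 0.48947085 -0.11740176  0.06336186] [0.47733324 0.4532229  0.14365777]
```

View pics/sw4.png

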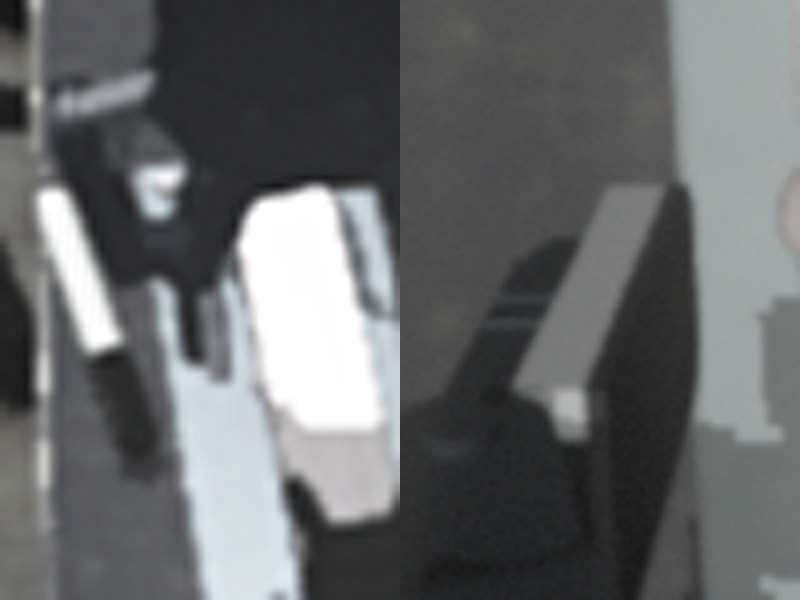

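Run:
```python
from h import *
for z in(.04,.05,.06,.07,.08,.09):
    a=at_z('wrist',197,237,z); b=at_z('wrist',199,274,z); c=at_z('side',237.5,211.9,z); print(z,a[:2].round(4),b[:2].round(4),(a-b)[1].round(4),c[:2].round(4))
```

```text
0.04 [ 0.4575 -0.1276] [ 0.459  -0.1519] 0.0243 [ 0.4632 -0.0892]
0.05 [ 0.4591 -0.1228] [ 0.4605 -0.1457] 0.0229 [ 0.4631 -0.099 ]
0.06 [ 0.4607 -0.118 ] [ 0.462  -0.1395] 0.0215 [ 0.4631 -0.1088]
0.07 [ 0.4623 -0.1131] [ 0.4635 -0.1333] 0.0201 [ 0.463  -0.1186]
0.08 [ 0.4639 -0.1083] [ 0.465  -0.1271] 0.0187 [ 0.4629 -0.1284]
0.09 [ 0.4655 -0.1035] [ 0.4666 -0.1209] 0.0174 [ 0.4629 -0.1383]
```

>>> apply_moves --pt "0 0 -0.008 0 0 0" --pt "0 0 -0.017 0 0 0" --pt "0 0 -0.026 0 0 0" --pt "0 0 -0.035 0 0 0" --pt "0 0 -0.035 0 0 0"

```text
time: 10.02
eef_pos: [0.4888, -0.1171, 0.0343]
tcp_rot: [0.685, 0.728, -0.0, -0.001]
contact_force: [-0.1, 0.5, 0.5]
opening: 0.6
finger_force: 0.0
```

>>> apply_moves --pt "0 0 0 0 0 0" --pt "0 0 0 0 0 0" --jaw 0.48

```text
time: 10.28
eef_pos: [0.4898, -0.1176, 0.0357]
tcp_rot: [0.685, 0.728, 0.0, 0.0]
contact_force: [0.6, 0.2, 0.5]
opening: 0.481
finger_force: 0.0
```

>>> apply_moves --pt "0 0 0 0 0 0" --pt "0 0 0 0 0 0" --pt "0 0 0 0 0 0" --pt "0 0 0 0 0 0" --jaw 0.3

```text
time: 10.78
eef_pos: [0.4892, -0.1174, 0.0356]
tcp_rot: [0.685, 0.728, -0.0, -0.0]
contact_force: [-4.7, 0.2, 5.8]
opening: 0.348
finger_force: 30.2
```

>>> apply_moves --pt "0.0 -0.0006 0 0 0 0" --pt "0.0001 -0.0012 0 0 0 0" --pt "0.0001 -0.0018 0 0 0 0" --pt "0.0002 -0.0025 0 0 0 0" --pt "0.0002 -0.0032 0 0 0 0" --pt "0.0003 -0.0038 0 0 0 0"

```text
time: 11.52
eef_pos: [0.4893, -0.1186, 0.0356]
tcp_rot: [0.685, 0.728, 0.001, -0.002]
contact_force: [-4.6, 7.6, 8.2]
opening: 0.35
finger_force: 30.6
```

>>> apply_moves --pt "0.0 -0.0006 0 0 0 0" --pt "0.0001 -0.0012 0 0 0 0" --pt "0.0001 -0.0018 0 0 0 0" --pt "0.0002 -0.0025 -0.0003 0 0 0"

```text
time: 12.02
eef_pos: [0.4893, -0.1201, 0.0356]
tcp_rot: [0.685, 0.728, 0.001, -0.002]
contact_force: [-5.6, 9.4, 11.3]
opening: 0.346
finger_force: 31.0
```

>>> apply_moves --pt "-0.0003 -0.0008 0.0005 0 0 0" --pt "-0.0005 -0.0016 0.0012 0 0 0" --pt "-0.0004 -0.0024 0.0015 0 0 0" --pt "-0.0003 -0.0032 0.0015 0 0 0"

```text
time: 12.52
eef_pos: [0.4894, -0.1211, 0.0356]
tcp_rot: [0.686, 0.728, 0.002, -0.003]
contact_force: [0.1, 13.0, 2.0]
opening: 0.35
finger_force: 29.5
```

>>> apply_moves --pt "0.0001 -0.0008 0 0 0 0" --pt "0.0001 -0.0016 0 0 0 0" --pt "0.0002 -0.0024 0 0 0 0"

```text
time: 12.9
eef_pos: [0.4896, -0.1245, 0.0356]
tcp_rot: [0.685, 0.728, 0.001, -0.002]
contact_force: [-0.3, 8.3, 1.4]
opening: 0.344
finger_force: 29.2
```

>>> apply_moves --pt "0.0002 -0.003 0 0 0 0" --pt "0.0005 -0.0075 0 0 0 0" --pt "0.0008 -0.0125 0 0 0 0" --pt "0.0011 -0.0175 0 0 0 0" --pt "0.0014 -0.0225 0 0 0 0" --pt "0.0017 -0.0275 0 0 0 0" --pt "0.002 -0.0325 0 0 0 0" --pt "0.0023 -0.0375 0 0 0 0" --pt "0.0026 -0.0415 0 0 0 0" --pt "0.0028 -0.0445 0 0 0 0"

```text
time: 14.15
eef_pos: [0.4919, -0.1603, 0.0356]
tcp_rot: [0.685, 0.728, 0.001, -0.002]
contact_force: [0.6, 7.8, 1.7]
opening: 0.347
finger_force: 29.3
```

>>> apply_moves --pt "0.0001 -0.0012 0 0 0 0" --pt "0.0002 -0.0025 0 0 0 0" --pt "0.0002 -0.0037 0 0 0 0" --pt "0.0003 -0.005 0 0 0 0"

```text
time: 14.65
eef_pos: [0.4922, -0.1642, 0.0356]
tcp_rot: [0.685, 0.728, 0.001, -0.002]
contact_force: [0.5, 6.4, 0.5]
opening: 0.343
finger_force: 29.3
```

>>> apply_moves --pt "0.0001 -0.0012 0 0 0 0" --pt "0.0002 -0.0025 0 0 0 0" --pt "0.0002 -0.0037 0 0 0 0"

```text
time: 15.02
eef_pos: [0.4924, -0.1673, 0.0357]
tcp_rot: [0.685, 0.728, 0.001, -0.001]
contact_force: [0.6, 6.4, 1.5]
opening: 0.346
finger_force: 29.2
```

Free sliding is about 6.5 N. Continue in 3 mm steps.

>>> apply_moves --pt "0.0001 -0.0012 0 0 0 0" --pt "0.0002 -0.0025 0 0 0 0" --pt "0.0002 -0.0037 0 0 0 0"

```text
time: 15.4
eef_pos: [0.4926, -0.1702, 0.0356]
tcp_rot: [0.685, 0.728, 0.001, -0.001]
contact_force: [0.8, 6.4, 2.3]
opening: 0.349
finger_force: 29.2
```

>>> apply_moves --pt "0.0001 -0.0012 0 0 0 0" --pt "0.0002 -0.0025 0 0 0 0" --pt "0.0002 -0.0037 0 0 0 0"

```text
time: 15.78
eef_pos: [0.4928, -0.1731, 0.0356]
tcp_rot: [0.685, 0.728, 0.002, -0.001]
contact_force: [-0.1, 8.4, 1.9]
opening: 0.347
finger_force: 29.2
```

>>> apply_moves --pt "0.0001 -0.0012 0 0 0 0" --pt "0.0002 -0.0025 0 0 0 0"

```text
time: 16.02
eef_pos: [0.4929, -0.1751, 0.0357]
tcp_rot: [0.685, 0.728, 0.001, -0.001]
contact_force: [-0.4, 7.0, 1.7]
opening: 0.347
finger_force: 29.2
```

>>> apply_moves --pt "0.0001 -0.0012 0 0 0 0" --pt "0.0002 -0.0025 0 0 0 0" --pt "0.0002 -0.0037 0 0 0 0"

```text
time: 16.4
eef_pos: [0.4931, -0.1783, 0.0357]
tcp_rot: [0.685, 0.728, 0.001, -0.001]
contact_force: [1.1, 5.2, 0.9]
opening: 0.348
finger_force: 29.2
```

>>> apply_moves --pt "0.0001 -0.0012 0 0 0 0" --pt "0.0002 -0.0025 0 0 0 0" --pt "0.0002 -0.0037 0 0 0 0"

```text
time: 16.77
eef_pos: [0.4934, -0.1833, 0.0357]
tcp_rot: [0.685, 0.728, 0.0, 0.0]
contact_force: [3.2, 1.8, -3.6]
opening: 0.35
finger_force: 28.4
```

>>> apply_moves --pt "0 -0.0006 0 0 0 0" --pt "0.0001 -0.0012 0 0 0 0"

```text
time: 17.02
eef_pos: [0.4935, -0.1839, 0.0357]
tcp_rot: [0.685, 0.728, 0.001, -0.0]
contact_force: [4.3, 4.3, -5.7]
opening: 0.347
finger_force: 28.2
```

>>> apply_moves --pt "0 -0.0006 0 0 0 0" --pt "0.0001 -0.0012 0 0 0 0" --pt "0.0001 -0.0018 0 0 0 0"

```text
time: 17.4
eef_pos: [0.4935, -0.1847, 0.0357]
tcp_rot: [0.685, 0.728, 0.001, -0.0]
contact_force: [4.6, 4.8, -5.0]
opening: 0.347
finger_force: 28.3
```

>>> apply_moves --pt "0 -0.0006 0 0 0 0" --pt "0.0001 -0.0012 0 0 0 0" --pt "0.0001 -0.0018 0 0 0 0"

```text
time: 17.77
eef_pos: [0.4936, -0.1857, 0.0357]
tcp_rot: [0.686, 0.728, 0.001, -0.001]
contact_force: [4.7, 6.3, -3.2]
opening: 0.35
finger_force: 28.4
```

>>> apply_moves --pt "0 -0.0006 0 0 0 0" --pt "0.0001 -0.0012 0 0 0 0" --pt "0.0001 -0.0018 0 0 0 0"

```text
time: 18.15
eef_pos: [0.4936, -0.186, 0.0357]
tcp_rot: [0.686, 0.728, 0.002, -0.002]
contact_force: [4.5, 11.4, -2.4]
opening: 0.349
finger_force: 28.7
```

Run:
```python
from h import *
jm=ctrl.read_camera('wrist')[:,:,::-1].copy()
q=proj('wrist',(.4894-.017,-.1175,.065)).round().astype(int); print(q)
u,v=max(q[0]-35,0),max(q[1]-30,0)
cv2.imwrite('pics/w5.png',cv2.resize(jm[v:v+60,u:u+70],(700,600),interpolation=cv2.INTER_CUBIC)); print(u,v)
```

```text
[205 101]
170 71
```

View pics/w5.png

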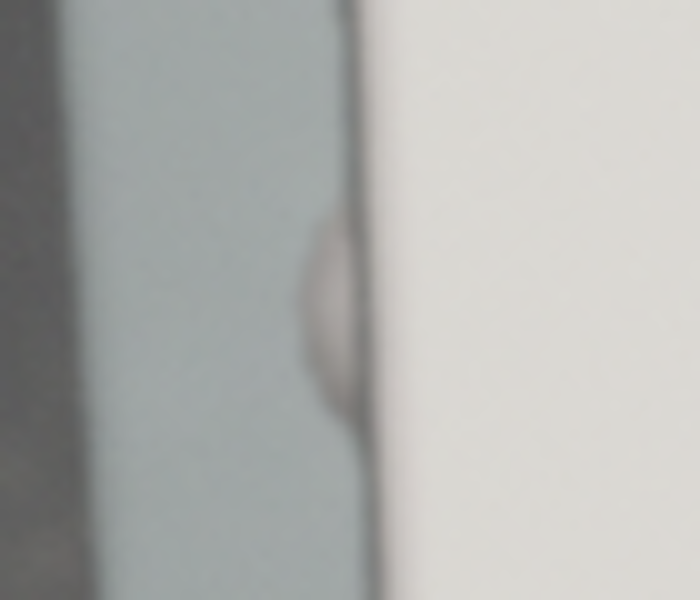

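>>> apply_moves --pt "0 0.0012 0 0 0 0" --pt "0 0.0025 0 0 0 0" --pt "0 0.0035 0 0 0 0"

```text
time: 18.58
eef_pos: [0.4936, -0.1859, 0.0357]
tcp_rot: [0.685, 0.728, 0.0, 0.0]
contact_force: [4.5, 0.2, -8.5]
opening: 0.349
finger_force: 27.8
```

>>> apply_moves --pt "0 0 0 0 0 0" --pt "0 0 0 0 0 0" --pt "0 0 0 0 0 0" --pt "0 0 0 0 0 0" --jaw 0.65

```text
time: 19.08
eef_pos: [0.4936, -0.1861, 0.0366]
tcp_rot: [0.685, 0.728, -0.0, 0.0]
contact_force: [0.3, 0.1, 0.5]
opening: 0.649
finger_force: 0.0
```

>>> apply_moves --pt "0 0 0.02 0 0 0" --pt "0 0 0.05 0 0 0" --pt "0 0 0.1 0 0 0" --pt "0 0 0.15 0 0 0" --pt "0 0 0.2 0 0 0" --pt "0 0 0.2 0 0 0"

```text
time: 19.82
eef_pos: [0.4959, -0.1872, 0.2021]
tcp_rot: [0.685, 0.728, 0.001, 0.005]
contact_force: [-0.2, 0.9, -0.3]
opening: 0.649
finger_force: 0.0
```

Run:
```python
from h import *
jm=ctrl.read_camera('wrist')[:,:,::-1].copy()
q=proj('wrist',(.4894-.017,-.1175,.065)).round().astype(int); u,v=q-[40,30]
cv2.imwrite('pics/w6.png',cv2.resize(jm[max(v,0):v+120,u:u+140],(700,600),interpolation=cv2.INTER_CUBIC)); print(q)
```

```text
[231  93]
```

View pics/w6.png

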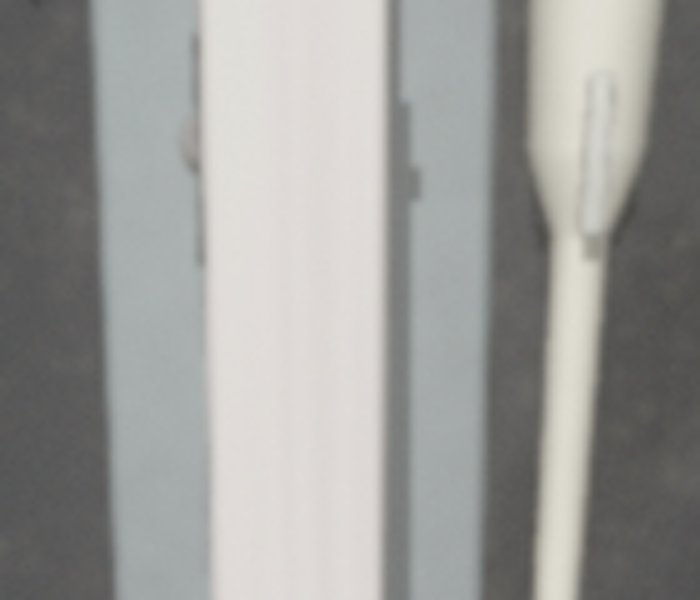

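The button at (190,140) stands out through the dark plate, which spans rows 35–265. The gripper is clear of everything, so I'm handing in.

```bash
python3 -c "
from plant import ctrl
print(ctrl.sign_off())"
```

```text
the job is handed in; nothing more can be done
None
```

The rest is one hole longer: the tube slid out about 68 mm, the button stands out through the next hole, and the gripper let go and is clear. I handed it in at about 20 s; no verdict came back. An earlier mis-set grip, too high to press the button, pulled on the locked tube with about 20 N at the wrist (an estimated 15 N on the button, limit 18 N) before I re-gripped.

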